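# Quarter-turn a ball dish for inspection

## Task

The steel ball in the white dish has to be looked at from another side. Lift the dish straight up off the round stand by its black bridge handle, then, in the air over the stand, give it a quarter turn so that its red pointer stands right above the red stud, keeping the dish level and the ball inside the blue ring all the while. Finish while still holding the dish there, level and still, about 10 cm above the stand, and leave the bottles and the forceps alone.

Things in the scene. Friction and masses are not known exactly. Their poses are not given: they have to be found in the camera images.
- dish: white shallow round dish, 124 mm across the rim, rim 24 mm high, on a foot ring 62 mm across; about 0.22 kg. Origin: centre of its underside; z up; x points along the red pointer; y runs along the bridge handle. Inside it is a shallow cone (slope about 9 degrees, steeper past 36 mm radius) that keeps the ball in the middle if moved smoothly. A thin blue ring of 14 mm radius is drawn round the middle.
- grip_bar (a point): middle of the dish's black grip bar, 83 mm above the dish's underside, straight over its middle. The bar is 12 mm thick (along dish x), 84 mm long (along dish y) and 16 mm high, so its top is 91 mm and its underside 75 mm above the dish's underside; grasp it from above with the fingers closing along dish x. Steel wires carry it at both ends.
- pointer_tip (a point): outer tip of the red pointer tab (10 mm wide, 4 mm thick), 80 mm from the dish's axis along dish x, 20 mm above the dish's underside
- dish_middle (a point): point on the dish's axis, 17 mm above its underside, about at the height of the resting ball's centre
- ball_center (a point): centre of the loose dark steel ball, 18 mm in diameter, 24 g, that lies in the middle of the dish
- stand: grey round stand fixed to the bench, 190 mm across, 12 mm high, with a seat ring 3 mm high and 82 mm across in which the dish's foot stands. Origin: centre of its underside, z up. The pointer starts roughly along the stand's -x; the two studs lie on its +y and -y sides, each 80 mm from its centre.
- red_stud: red round stud, 16 mm across and 8 mm high, fixed on the stand 80 mm from its centre, a quarter turn from the pointer to one side or the other. Origin: centre of its underside, on the stand's top.
- blue_stud: blue stud of the same size on the opposite side of the stand; it plays no part. Origin: centre of its underside.
- buffer_bottle: bystander: white bottle with a blue cap, 56 mm across, 105 mm high; origin: centre of its underside
- stain_bottle: bystander: small brown bottle with a black cap, 38 mm across, 70 mm high; origin: centre of its underside
- forceps: bystander: thin steel forceps lying on the bench, 131 mm long, 16 mm wide, 10 mm high; origin: centre of the underside
There are look-alikes about, which are no part of the job. What is meant by the dish is not green or turquoise, and is the larger of those in its own colour.

How it is judged:
On the way, in this order (a step that is already met when the one before it is completed fails the run):
1. the dish has been lifted at least 30 mm clear of the stand, near its axis, before the pointer is turned to the red stud (height (world z) of dish above 0.042 m and horizontal distance between dish and stand below 0.03 m and horizontal distance between pointer_tip and red_stud above 0.06 m), for 0.1 s.
2. in the air the pointer has been turned over the red stud (height (world z) of dish above 0.042 m and horizontal distance between pointer_tip and red_stud below 0.014 m), for 0.2 s.
At the end, for the whole second after the job is handed in: The dish is held in the fingers, its underside 60 to 160 mm above the stand's top, its axis within 15 mm of the stand's, its pointer tip within 14 mm (seen from above) of the red stud's centre, tilted less than 0.1 rad, still, with the ball's centre within 10 mm of the middle (height (world z) of dish between 0.072 and 0.172 m and horizontal distance between dish and stand below 0.015 m and horizontal distance between pointer_tip and red_stud below 0.014 m and angle between dish's own z axis and vertical below 0.1 rad and distance between ball_center and dish_middle below 0.01 m and contact force between dish and the fingers above 1 N and contact force between dish and stand below 0.1 N and linear speed of dish below 0.03 m/s and angular speed of dish below 0.2 rad/s); the arm keeps its last pose, push and grip.
It fails at once if the ball's centre leaves the blue ring (more than 15 mm from the dish's middle) (distance between ball_center and dish_middle above 0.015 m).
It fails at once if the dish is tilted by more than 0.2 rad (angle between dish's own z axis and vertical above 0.2 rad).
It fails at once if a bystander is moved by more than 15 mm (distance of any of buffer_bottle, stain_bottle, forceps from where it was at the start of the episode above 0.015 m).
It also fails if it takes over 40 s, if anything falls off the work surface, if the arm or the gripper's body presses on something with over 40 N, if the wrist force passes 120 N, or if a joint passes its speed limit or range.

## Robot

A 6-joint arm with a two-finger parallel gripper is mounted at the origin on a cart in front of the work surface, level with it; the furniture and walls round the work are solid. World frame = base frame: x ahead of the robot, y to its left, z up, the work surface at z = 0. Lengths are in m, angles in rad, forces in N, time in s.
With the tool pointing down it reaches from about 0.35 to 0.975 m from the base axis. Payload 4.9 kg.
Tool frame: the origin (TCP) lies midway between the tips of the shut fingers; the grasp point (between the pads) lies 19 mm behind it; z points along the fingers, y is the line along which they close (so a half turn about z gives the same grasp; the last joint's range is limited). The gripper opens to 85 mm and grips with 20 to 120 N. Pads are 22 mm wide; open, the fingers measure 114 mm over their backs; the gripper's body (76 mm by 85 mm) begins 54 mm behind the grasp point. The pads swing forward as they close: fully open they stand 13 mm farther back than shut.
Start: joints at [-1.408, 0.053, 1.613, -0, 1.476, -0.119], TCP at [0.174, -0.6, 0.231] pointing down, gripper open.
Joint ranges: [-3.01, 3.01], [-1.01, 2.22], [0.06, 2.58], [-1.02, 4.17], [0.09, 2.62], [-3.14, 3.14]. Speed limits (rad/s): [2.57, 2.57, 3.14, 3.14, 3.14, 3.14].

## Interface

Orientations are given as a unit quaternion [w, x, y, z].
In Python, from plant import state, grab_frame, job_done, cut_out, place_of gives the robot as it stands.
- The arm moves only by the tool jog_arm, never from a script. Its argument "motion" is text: rows parted by semicolons, each of 7 numbers parted by spaces: the opening in per cent of the stroke, from 0 (shut) to 100 (fully open), then the shift along the tool's x, y, z as a fraction of full scale, then the turn, a rotation vector about the tool's x, y, z as a fraction of full scale. A call has exactly 5 rows; each row is the pose to reach, as a shift and turn from the pose commanded when the call began, along the tool's axes at that moment; what a row does not reach only later rows make up. Full scale, the value 1, is 50 cm for a shift and 1.5 rad for a turn. A row lasts 1/8 s, in which the tool goes at most 62.5 mm and 10.7 degrees, less where a joint would pass 70% of its speed; a pose out of reach is approached as far as the arm can. A call with a number of a shift or a turn outside -1 to 1 is refused whole. A call with a gripper value outside its range is refused whole. The fingers move at their own pace and stop on an object; the grip force is fixed at half the most. Time passes only in rows, so rows that repeat a pose let the fingers close, or fill a call up. It gives the time, the measured TCP pose, the force, the opening and the grip force at its end, in the units of the state.
- state(): the state, without advancing time (a new reading comes with each control period).
- grab_frame(name): name is "side" or "top" or "wrist"; returns a dict with "color" (400x640x3 uint8, red, green, blue), "range_z" (400x640 float32, m along the optical axis (not along the pixel's ray), 0 where there is no reading), "intrinsics" (3x3 intrinsics, pixels), "world_from_camera" (4x4, takes a point from camera to world coordinates). Camera axes: x right, y up, looking along -z (the intrinsics and any distortion apply to the point x, -y, -z); pixel columns grow to the right and rows downward; lengths in m; the calibration is good to about 2 mm. A picture is of the moment at which its call begins.
- job_done(): hands the job in; it is judged then, once.
Trained networks look in the newest picture that a camera, given by its name, has taken for a name from the list of things; names that differ only in an ending like _2 or _b are one class to them, and where a whole thing is asked for, a point or a joint stands for the part that bears it (a point fixed in the world has none). Each returns a list of dicts, best first, with "p" (0 to 1); they miss things now and then, are a little off and sometimes report something else, mostly with a low value. They report only what shows in the picture. A call takes as long as a camera call. They do not tell look-alikes from the thing itself.
- cut_out(camera, thing): "pixels" (400x640 bool, what is visible of it).
- place_of(camera, thing): "at" ([x, y, z] in m, in world coordinates, good to about 4 mm: a listed point, or the origin of a listed thing).
The state is a dict: "time": time; "joint_pos": joint angles; "joint_vel": joint speeds; "joint_efforts": joint torques, N m; "tool_pos": TCP position; "tool_rot": TCP orientation; "contact_force": force on the tool from outside, world axes, zero at the start; "ft_torque": the same for the moment, N m; "gripper_width": opening from 0.0 (shut) to 1.0 (fully open); "grasp_force": force on a finger pad.
Only numpy, scipy, OpenCV 4.12 (cv2) and the standard library are available. Lean on these libraries where they do the work, as an engineer would, in place of code of your own. Each camera call takes 0.05 s, during which the arm holds its last target. There are 200 camera calls.

## Working session

There is one attempt and no reset: what is moved stays moved. The work goes in short steps, Python scripts to look and compute and a tool call to move; the robot and the scene stay as the last step left them, time stands still between calls to the robot, and variables do not carry over. Pictures are saved under pics/ and viewed, at most 10 in all, crops included, and the job is handed in when it is done.

Besides the shell and the picture viewer there is one more tool, called after "Call:" in YAML: its name, and indented under it one key for each argument. jog_arm: Moves the arm, as the interface text tells. Shift numbers are shares of 50 cm and turn numbers shares of 1.5 rad, none past 1 either way. Its arguments: {"type":"object","properties":{"motion":{"type":"string"}},"required":["motion"]}

```bash
mkdir -p pics
python3 - <<'E'
from plant import *
import cv2
s=state(); print(s['time'],s['tool_pos'],s['tool_rot'],s['gripper_width'])
for c in ['top','side']:
    f=grab_frame(c); cv2.imwrite(f'pics/{c}0.png',f['color'][:,:,::-1])
    for t in ['dish','grip_bar','pointer_tip','ball_center','stand','red_stud','blue_stud','buffer_bottle','stain_bottle','forceps']:
        print(c,t,[([round(float(v),3) for v in d['at']],round(float(d['p']),2)) for d in place_of(c,t)])
print(state()['time'])
E
```

```text
0.0 [ 0.17368312 -0.59974254  0.23006182] [-1.01924177e-03  9.90091125e-01  1.40422662e-01 -3.90120369e-05] 0.9973719527416661
top dish [([0.369, -0.392, 0.0], 0.84), ([0.497, -0.087, 0.01], 0.78), ([0.535, 0.149, 0.003], 0.67), ([0.368, 0.205, 0.0], 0.59)]
top grip_bar [([0.371, -0.393, 0.08], 0.73), ([0.494, -0.088, 0.098], 0.7), ([0.366, 0.21, 0.061], 0.66), ([0.527, 0.155, 0.058], 0.56)]
top pointer_tip [([0.528, 0.093, 0.013], 0.98), ([0.311, 0.207, 0.014], 0.94), ([0.291, -0.387, 0.02], 0.82), ([0.429, -0.128, 0.028], 0.75)]
top ball_center []
top stand [([0.429, -0.127, 0.028], 0.56), ([0.733, 0.001, 0.003], 0.18)]
top red_stud [([0.455, -0.024, 0.013], 0.38)]
top blue_stud [([0.428, -0.129, 0.027], 0.68), ([0.539, -0.158, 0.011], 0.36), ([0.496, -0.09, 0.026], 0.32)]
top buffer_bottle [([0.711, 0.32, 0.003], 0.59)]
top stain_bottle [([0.733, 0.001, -0.0], 0.64)]
top forceps [([0.539, -0.154, 0.015], 0.57), ([0.361, -0.257, -0.001], 0.45)]
side dish [([0.53, 0.145, -0.004], 0.96), ([0.369, -0.386, 0.001], 0.92), ([0.368, 0.208, 0.001], 0.75), ([0.498, -0.088, 0.012], 0.64)]
side grip_bar [([0.528, 0.147, 0.051], 0.95), ([0.498, -0.089, 0.099], 0.89), ([0.365, -0.389, 0.083], 0.8), ([0.366, 0.211, 0.057], 0.58)]
side pointer_tip [([0.427, -0.127, 0.027], 0.69), ([0.532, 0.099, 0.012], 0.67), ([0.286, -0.387, 0.022], 0.67), ([0.315, 0.206, 0.013], 0.53)]
side ball_center [([0.5, -0.086, 0.03], 0.62)]
side stand [([0.498, -0.092, 0.004], 0.9)]
side red_stud []
side blue_stud [([0.54, -0.161, 0.011], 0.59)]
side buffer_bottle [([0.707, 0.324, -0.002], 0.57)]
side stain_bottle [([0.735, -0.0, -0.002], 0.58)]
side forceps [([0.363, -0.26, -0.002], 0.49)]
1.1
```

View pics/top0.png

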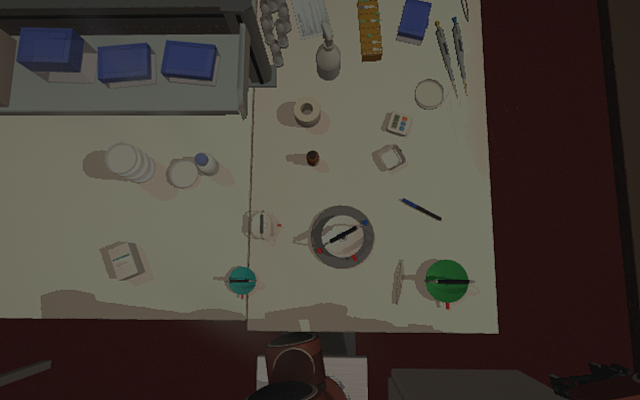

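View pics/side0.png

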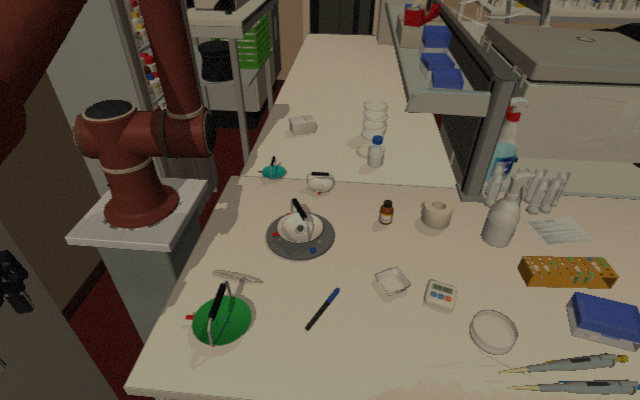

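Top view: white dish on the grey stand at about (342,236), pointer red at (354,258), red stud at (318,251) and blue stud at (363,222). The others are green and turquoise look-alikes, plus a small white one at (261,225). Next: refine the bar axis and pointer/stud angles.

```bash
cat > h.py <<'E'
from plant import *
import cv2, numpy as np
def cloud(f):
    K=f['intrinsics'];T=f['world_from_camera'];z=f['range_z']
    v,u=np.mgrid[:400,:640]
    P=np.stack([(u-K[0,2])/K[0,0]*z,-(v-K[1,2])/K[1,1]*z,-z],-1)
    return P@T[:3,:3].T+T[:3,3]
def look(cams,c=(0.498,-0.088)):
    for cam in cams:
        f=grab_frame(cam); P=cloud(f); I=f['color'].astype(int)
        near=(np.hypot(P[...,0]-c[0],P[...,1]-c[1])<.11)&(f['range_z']>0)
        r,g,b=I[...,0],I[...,1],I[...,2]
        red=near&(r>1.8*g)&(r>1.8*b)&(r>60)
        n,L=cv2.connectedComponents(red.astype(np.uint8))
        for i in range(1,n):
            q=P[L==i]
            if len(q)>4: print(cam,'red',len(q),np.median(q,0).round(4))
        q=P[near&(b>1.6*r)&(b>60)]
        if len(q): print(cam,'blue',len(q),np.median(q,0).round(4))
        bar=near&(P[...,2]>.08)&(I.sum(-1)<130)&(P[...,2]<.25)
        q=P[bar]
        if len(q)>5:
            q2=q[:,:2].astype(np.float32)
            rc=cv2.minAreaRect(q2)
            w=np.linalg.eigh(np.cov(q2.T))[1][:,1]
            print(cam,'bar',len(q),np.median(q,0).round(4),'rect',np.round(rc[0],4),np.round(rc[1],4),'dir',np.degrees(np.arctan2(w[1],w[0])).round(1),'ztop',np.percentile(q[:,2],90).round(4))
        cv2.imwrite(f'pics/{cam}_{state()["time"]:.2f}.png',f['color'][:,:,::-1])
E
python3 -c "
from h import *
look(['top','side'])"
```

```text
top red 23 [ 0.4549 -0.0221  0.0192]
top red 21 [ 0.4347 -0.1242  0.033 ]
top blue 21 [ 0.5388 -0.1582  0.0191]
top bar 107 [ 0.4958 -0.0897  0.1018] rect [ 0.4948 -0.09  ] [0.0121 0.081 ] dir 118.6 ztop 0.104
side red 6 [ 0.4528 -0.0165  0.0173]
side red 23 [ 0.4347 -0.1236  0.0325]
side blue 28 [ 0.5395 -0.1582  0.0177]
side bar 99 [ 0.4981 -0.0986  0.101 ] rect [ 0.4963 -0.0918] [0.0114 0.0807] dir 118.9 ztop 0.1025
```

Call:
jog_arm:
  motion: "100 0 0 -0.1 0 0 -0.12; 100 0 0 -0.1 0 0 -0.24; 100 0 0 -0.1 0 0 -0.36; 100 0 0 -0.1 0 0 -0.48; 100 0 0 -0.1 0 0 -0.6"

```text
time: 1.82
tool_pos: [0.1738, -0.6003, 0.2813]
tool_rot: [-0.0, 0.829, 0.56, 0.0]
contact_force: [-0.5, -0.2, 0.5]
gripper_width: 1.0
grasp_force: 0.0
```

Call:
jog_arm:
  motion: "100 0.12 0.022 0 0 0 -0.06; 100 0.24 0.044 0 0 0 -0.12; 100 0.36 0.065 0 0 0 -0.18; 100 0.48 0.087 0 0 0 -0.24; 100 0.59 0.109 0 0 0 -0.3"

```text
time: 2.45
tool_pos: [0.3369, -0.3462, 0.2815]
tool_rot: [0.0, 0.684, 0.729, 0.0]
contact_force: [0.0, -0.4, -0.1]
gripper_width: 0.999
grasp_force: 0.0
```

```bash
cat >> h.py <<'E'
from scipy.spatial.transform import Rotation as R
def goto(p,phi):
    s=state(); q=s['tool_rot']; r=R.from_quat([q[1],q[2],q[3],q[0]])
    t=R.from_euler('z',phi,degrees=True)*R.from_euler('x',180,degrees=True)
    print('t',s['time'],'shift',(r.inv().apply(np.array(p)-s['tool_pos'])/.5).round(3),'turn',((r.inv()*t).as_rotvec()/1.5).round(3),s['tool_pos'].round(4) if hasattr(s['tool_pos'],'round') else s['tool_pos'])
E
python3 -c "
from h import *
goto([.4965,-.09,.21],118.7)"
```

```text
t 2.45 shift [0.491 0.351 0.143] turn [ 0.     0.    -0.291] [ 0.3369 -0.3462  0.2815]
```

Call:
jog_arm:
  motion: "60 0.11 0.08 0.03 0 0 -0.07; 60 0.22 0.16 0.06 0 0 -0.14; 60 0.34 0.24 0.09 0 0 -0.21; 60 0.44 0.31 0.12 0 0 -0.26; 60 0.491 0.351 0.143 0 0 -0.291"

```text
time: 3.08
tool_pos: [0.4974, -0.0904, 0.2101]
tool_rot: [0.001, 0.51, 0.86, 0.0]
contact_force: [0.1, -0.3, -0.1]
gripper_width: 0.597
grasp_force: 0.0
```

```bash
python3 -c "
from h import *
look(['wrist','side']);
for t in ['grip_bar','dish','ball_center','pointer_tip']: print(t,[(d['at'],d['p']) for d in place_of('wrist',t)][:2])
goto([.4965,-.09,.076],118.7); print(state()['gripper_width'])"; ls pics
```

```text
wrist red 195 [ 0.4559 -0.0203  0.0203]
wrist red 158 [ 0.4353 -0.1215  0.0343]
wrist blue 52 [ 0.544  -0.1544  0.0203]
wrist bar 3103 [ 0.4883 -0.0823  0.2305] rect [ 0.4975 -0.0871] [0.0614 0.065 ] dir -150.4 ztop 0.2456
side red 2753 [ 0.445  -0.1151  0.5153]
side red 10 [ 0.5312 -0.0939  0.4468]
side red 196 [ 0.501  -0.1194  0.4156]
side red 6 [ 0.453  -0.0192  0.0188]
side red 23 [ 0.4353 -0.1237  0.0317]
side blue 31 [ 0.5386 -0.1576  0.0183]
side bar 188 [ 0.5003 -0.0934  0.1031] rect [ 0.4976 -0.0923] [0.0603 0.0609] dir -149.7 ztop 0.2424
grip_bar [([0.3712, -0.392, 0.0796], 0.9), ([0.4947, -0.0874, 0.0938], 0.75)]
dish [([0.4989, -0.0875, 0.0095], 0.84), ([0.3706, -0.3925, -0.0028], 0.72)]
ball_center [([0.4964, -0.087, 0.0308], 0.43)]
pointer_tip [([0.4251, -0.1305, 0.0343], 0.81), ([0.2908, -0.3921, 0.0183], 0.81)]
t 3.375 shift [0.005 0.003 0.269] turn [ 0.     0.001 -0.003] [ 0.4963 -0.093   0.2103]
0.6036758706188143
side0.png
side_1.20.png
side_3.17.png
top0.png
top_1.15.png
wrist_3.12.png
```

View pics/wrist_3.12.png

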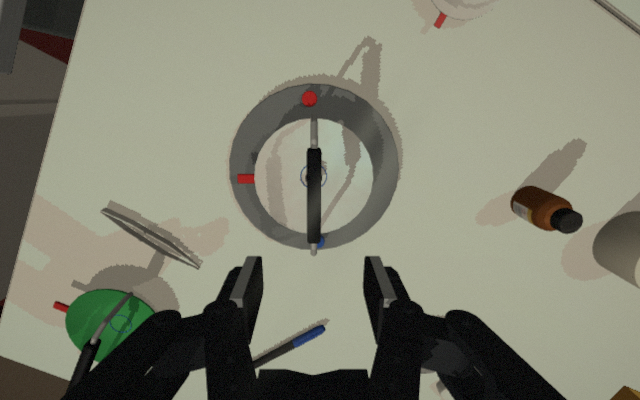

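Run:
```python
from h import *
s=state(); print(s['tool_pos'],s['tool_rot'])
for cam in ['wrist','side']:
    f=grab_frame(cam);P=cloud(f);I=f['color'].astype(int)
    q=P[(np.hypot(P[...,0]-.4965,P[...,1]+.09)<.06)&(P[...,2]>.09)&(P[...,2]<.115)&(I.sum(-1)<130)]
    rc=cv2.minAreaRect(q[:,:2].astype(np.float32)); w=np.linalg.eigh(np.cov(q[:,:2].T))[1][:,1]
    n=R.from_euler('z',28.7,degrees=True).apply([1,0,0])
    d=(q-[.4965,-.09,0])@n
    print(cam,len(q),rc,np.degrees(np.arctan2(w[1],w[0])),'across x pct',np.percentile(d,[1,5,25,50,75,95,99]).round(4), 'z',np.percentile(q[:,2],[5,50,95]).round(4))
```

```text
[ 0.49629781 -0.0929606   0.21030386] [ 4.15087016e-04  5.11606363e-01  8.59219846e-01 -1.12215112e-04]
wrist 801 ((0.4970269799232483, -0.08711956441402435), (0.011546799913048744, 0.0815092995762825), 28.118267059326172) 119.08841441727049 across x pct [-0.0033 -0.0028 -0.0005  0.002   0.0052  0.0072  0.0078] z [0.1012 0.1032 0.1044]
side 98 ((0.4973782002925873, -0.09224964678287506), (0.012296294793486595, 0.0794820785522461), 27.400297164916992) 118.87476216940892 across x pct [-0.0064 -0.0059 -0.0046 -0.002   0.0011  0.0039  0.0051] z [0.0956 0.1008 0.1026]
```

Wrist view: black bar vertical at column 314 between the fingers (inner edges about 262 and 365), pointer at (245,179), red stud at (309,98), ball in the ring at (314,178). Well aligned; descend part way and measure again.

Call:
jog_arm:
  motion: "60 0.004 0.002 0.04 0 0 0; 60 0.004 0.002 0.08 0 0 0; 60 0.004 0.002 0.12 0 0 0; 60 0.004 0.002 0.14 0 0 0; 60 0.004 0.002 0.14 0 0 0"

```text
time: 4.1
tool_pos: [0.4955, -0.0898, 0.1384]
tool_rot: [-0.001, 0.511, 0.859, -0.0]
contact_force: [1.0, -0.2, 0.5]
gripper_width: 0.601
grasp_force: 0.0
```

Run:
```python
from h import *
T=[]
n=R.from_euler('z',28.7,degrees=True).apply([1,0,0])
for k in range(4):
    f=grab_frame('wrist'); T.append(state()['tool_pos'])
    P=cloud(f);I=f['color'].astype(int)
    m=(np.hypot(P[...,0]-.4965,P[...,1]+.09)<.06)&(P[...,2]>.09)&(P[...,2]<.112)&(I.sum(-1)<130)
    q=P[m]; rc=cv2.minAreaRect(q[:,:2].astype(np.float32))
    print(rc, ((np.array(rc[0])-T[-1][:2])@n[:2]).round(4), T[-1])
cv2.imwrite('pics/w2.png',f['color'][:,:,::-1])
T=np.array(T);print(T.mean(0),T.std(0)); s=state();print(s['tool_rot'])
```

```text
((0.4972328543663025, -0.0867697149515152), (0.011096768081188202, 0.0812082290649414), 28.856277465820312) 0.0025 [ 0.49619668 -0.09002662  0.13950247]
((0.4949713349342346, -0.08279487490653992), (0.01118557620793581, 0.07209236174821854), 28.796457290649414) 0.0021 [ 0.49662255 -0.09015202  0.14021524]
((0.49623414874076843, -0.08493593335151672), (0.011688071303069592, 0.07762588560581207), 28.971023559570312) 0.002 [ 0.49685426 -0.09023479  0.14063176]
((0.49562305212020874, -0.0840967446565628), (0.01142207346856594, 0.07506750524044037), 28.49413299560547) 0.0018 [ 0.49691007 -0.09023709  0.14081609]
[ 0.49664589 -0.09016263  0.14029139] [2.80869234e-04 8.56780875e-05 5.04813962e-04]
[8.66389684e-04 5.11210514e-01 8.59455077e-01 1.73362140e-04]
```

View pics/w2.png

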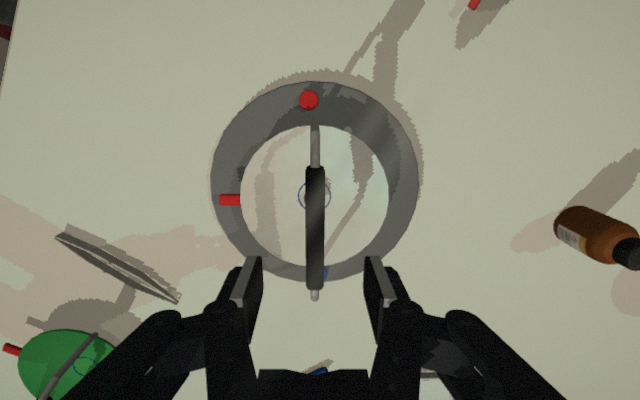

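Wrist view: bar at column 315 sits within a pixel of the finger midline (~314); ball in ring at (314,195). Descending, then closing.

Call:
jog_arm:
  motion: "60 0.002 0.002 0.03 0 0 0; 60 0.002 0.002 0.06 0 0 0; 60 0.002 0.002 0.09 0 0 0; 60 0.002 0.002 0.115 0 0 0; 60 0.002 0.002 0.128 0 0 0"

```text
time: 4.92
tool_pos: [0.496, -0.0885, 0.0744]
tool_rot: [-0.001, 0.511, 0.859, -0.0]
contact_force: [0.6, 0.6, -0.2]
gripper_width: 0.599
grasp_force: 0.0
```

Run:
```python
from h import *
f=grab_frame('wrist'); cv2.imwrite('pics/w3.png',f['color'][:,:,::-1])
f=grab_frame('side'); cv2.imwrite('pics/s3.png',cv2.resize(f['color'][180:300,200:380,::-1],None,fx=4,fy=4))
s=state(); print(s['time'],s['tool_pos'],s['contact_force'])
```

```text
5.025 [ 0.4960332  -0.0885287   0.07471756] [ 0.38206216 -1.14538116 -0.20899101]
```

View pics/w3.png

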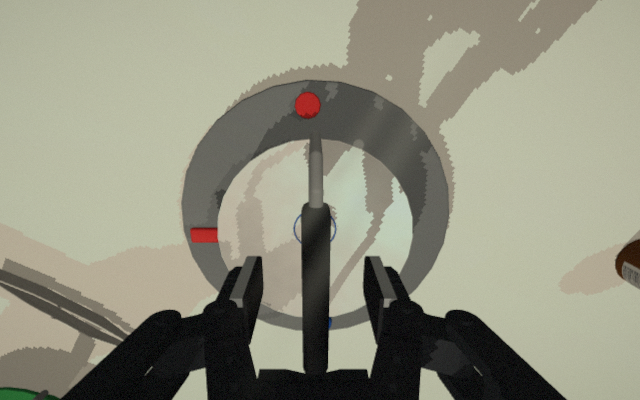

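View pics/s3.png

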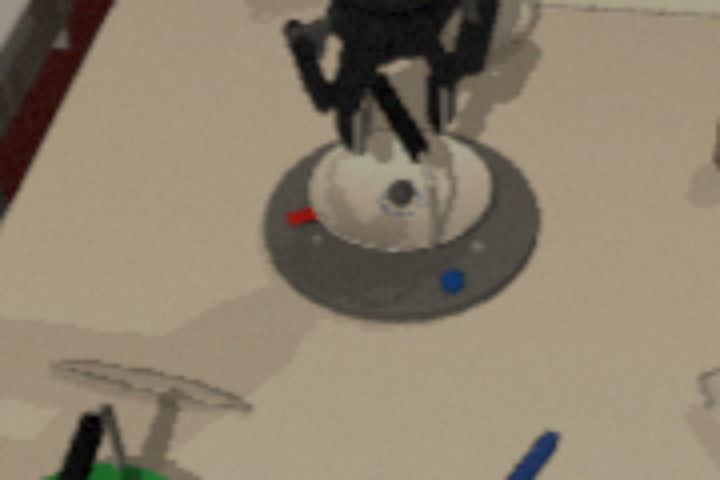

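Wrist view: bar centred at column 315 between pads at 262 and 366 (offset under 1 mm); the side crop shows the fingers straddling the bar, ball in the middle of the ring at (400,192). Closing.

Call:
jog_arm:
  motion: "45 0 0.001 0 0 0 0; 35 0 0.001 0 0 0 0; 26 0 0.001 0 0 0 0; 22 0 0.001 0 0 0 0; 19 0 0.001 0 0 0 0"

```text
time: 5.65
tool_pos: [0.4971, -0.0885, 0.0759]
tool_rot: [0.0, 0.511, 0.859, 0.0]
contact_force: [-0.4, -0.2, 0.3]
gripper_width: 0.189
grasp_force: 0.0
```

Call:
jog_arm:
  motion: "16 0 0 0 0 0 0; 13 0 0 0 0 0 0; 10 0 0 0 0 0 0; 5 0 0 0 0 0 0; 0 0 0 0 0 0 0"

```text
time: 6.28
tool_pos: [0.4973, -0.0885, 0.076]
tool_rot: [0.0, 0.511, 0.859, 0.0]
contact_force: [1.0, 0.4, 0.5]
gripper_width: 0.125
grasp_force: 58.8
```

Run:
```python
from h import *
s=state(); print(s)
for c in ['side','top']:
    f=grab_frame(c)
    for t in ['ball_center','dish_middle']: print(c,t,[(np.round(d['at'],3),d['p']) for d in place_of(c,t)])
```

```text
{'time': 6.275, 'joint_pos': array([-3.23600340e-01, -8.43030110e-02,  2.02070072e+00,  1.87897771e-04,
        1.20476782e+00, -8.21139532e-01]), 'joint_vel': array([ 1.00664657e-03, -1.03872970e-03,  7.97322099e-04, -5.55903114e-04,
       -4.83778532e-05, -3.24926653e-03]), 'joint_efforts': array([-3.46855111e-01, -2.90506822e+01, -3.24689806e+01, -1.97072653e-01,
        1.54764494e-01, -1.20002638e-03]), 'tool_pos': array([ 0.49727178, -0.08846616,  0.07596467]), 'tool_rot': array([1.90184791e-04, 5.11270237e-01, 8.59419974e-01, 1.30900502e-04]), 'contact_force': array([1.03004192, 0.36674796, 0.50996669]), 'ft_torque': array([ 0.11678739, -0.08713235,  0.03043383]), 'grasp_force': 58.82072031497955, 'gripper_width': 0.12532798758579197}
side ball_center [(array([ 0.504, -0.086,  0.028]), 0.38)]
side dish_middle [(array([ 0.495, -0.084,  0.027]), 0.84), (array([0.531, 0.144, 0.012]), 0.76), (array([0.366, 0.209, 0.011]), 0.5)]
top ball_center []
top dish_middle [(array([0.368, 0.205, 0.01 ]), 0.92), (array([ 0.368, -0.387,  0.015]), 0.91), (array([ 0.363, -0.258, -0.001]), 0.61), (array([0.535, 0.15 , 0.012]), 0.6), (array([ 0.495, -0.089,  0.029]), 0.56)]
```

Call:
jog_arm:
  motion: "0 0 0 -0.003 0 0 0; 0 0 0 -0.009 0 0 0; 0 0 0 -0.018 0 0 0; 0 0 0 -0.027 0 0 0; 0 0 0 -0.034 0 0 0"

```text
time: 7.2
tool_pos: [0.4972, -0.0885, 0.0933]
tool_rot: [0.0, 0.511, 0.859, 0.0]
contact_force: [0.3, 0.2, -2.7]
gripper_width: 0.128
grasp_force: 58.4
```

Run:
```python
from h import *
f=grab_frame('side'); cv2.imwrite('pics/s4.png',cv2.resize(f['color'][160:280,220:360,::-1],None,fx=5,fy=5))
for t in ['ball_center','dish_middle','dish']: print(t,[(np.round(d['at'],3),d['p']) for d in place_of('side',t)])
s=state(); print(s['time'],s['tool_pos'],s['contact_force'],s['grasp_force'])
```

```text
ball_center [(array([ 0.499, -0.088,  0.042]), 0.51)]
dish_middle [(array([ 0.497, -0.085,  0.044]), 0.91), (array([ 0.367, -0.39 ,  0.018]), 0.69), (array([0.534, 0.146, 0.006]), 0.58), (array([0.365, 0.207, 0.011]), 0.53), (array([ 0.496, -0.086,  0.   ]), 0.39)]
dish [(array([ 0.371, -0.386,  0.001]), 0.94), (array([ 0.498, -0.089,  0.027]), 0.7), (array([0.371, 0.209, 0.002]), 0.67), (array([ 0.533,  0.145, -0.003]), 0.64)]
7.4 [ 0.4971254  -0.08848587  0.09291597] [ 0.11484963  0.10005983 -2.65689089] 58.38573932647705
```

View pics/s4.png

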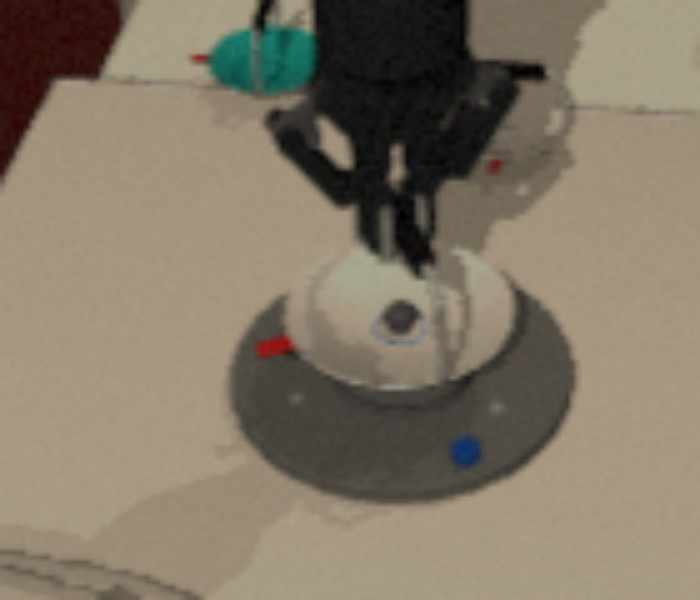

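The crop shows the dish held level about 17 mm above the stand with the ball in the ring at (400,316). Lifting on.

Call:
jog_arm:
  motion: "0 0 0 -0.01 0 0 0; 0 0 0 -0.03 0 0 0; 0 0 0 -0.055 0 0 0; 0 0 0 -0.08 0 0 0; 0 0 0 -0.1 0 0 0"

```text
time: 8.02
tool_pos: [0.4975, -0.0886, 0.1443]
tool_rot: [0.001, 0.511, 0.859, 0.0]
contact_force: [0.1, -0.7, -2.2]
gripper_width: 0.125
grasp_force: 58.5
```

Call:
jog_arm:
  motion: "0 0 0 -0.02 0 0 0; 0 0 0 -0.04 0 0 0; 0 0 0 -0.055 0 0 0; 0 0 0 -0.065 0 0 0; 0 0 0 -0.065 0 0 0"

```text
time: 8.65
tool_pos: [0.4973, -0.0885, 0.1757]
tool_rot: [0.0, 0.511, 0.859, 0.0]
contact_force: [-0.0, -0.6, -2.5]
gripper_width: 0.127
grasp_force: 58.5
```

Run:
```python
from h import *
look(['side','top'])
f=grab_frame('side')
for t in ['ball_center','dish_middle','pointer_tip','dish']: print(t,[(np.round(d['at'],3),d['p']) for d in place_of('side',t)])
s=state(); print(s['time'],s['tool_pos'],s['tool_rot'],s['contact_force'],s['joint_pos'])
```

```text
side red 2787 [ 0.4453 -0.1159  0.4861]
side red 15 [ 0.5285 -0.1026  0.4159]
side red 196 [ 0.5002 -0.1216  0.3845]
side red 22 [ 0.4341 -0.124   0.1319]
side red 25 [ 0.4559 -0.0242  0.0168]
side blue 30 [ 0.5389 -0.1587  0.0185]
side bar 482 [ 0.5044 -0.0991  0.2287] rect [ 0.4997 -0.0967] [0.0909 0.0607] dir -147.8 ztop 0.246
top red 541 [ 0.4758 -0.0329  0.5017]
top red 1000 [ 0.4954 -0.0889  0.4908]
top red 493 [ 0.4445 -0.123   0.5027]
top red 27 [ 0.4325 -0.1255  0.1329]
top red 125 [ 0.3971 -0.0561  0.5121]
top bar 24 [ 0.4755 -0.0606  0.2018] rect [ 0.4579 -0.0879] [0.1023 0.0265] dir 62.7 ztop 0.2468
ball_center [(array([ 0.498, -0.086,  0.128]), 0.39)]
dish_middle [(array([ 0.498, -0.086,  0.124]), 0.93), (array([ 0.366, -0.392,  0.02 ]), 0.9), (array([0.531, 0.146, 0.009]), 0.6), (array([0.365, 0.208, 0.01 ]), 0.51)]
pointer_tip [(array([ 0.289, -0.389,  0.021]), 0.96), (array([0.318, 0.206, 0.012]), 0.84), (array([0.532, 0.098, 0.012]), 0.65), (array([ 0.426, -0.126,  0.127]), 0.57), (array([ 0.497, -0.09 ,  0.199]), 0.3)]
dish [(array([ 0.531,  0.144, -0.002]), 0.86), (array([ 0.499, -0.087,  0.11 ]), 0.8), (array([ 0.37 , -0.387, -0.002]), 0.77), (array([0.369, 0.206, 0.002]), 0.51), (array([ 0.495, -0.087,  0.126]), 0.2)]
9.0 [ 0.49688409 -0.08840764  0.17493421] [-3.27307934e-04  5.11266128e-01  8.59422384e-01 -7.30502317e-05] [-0.16710844 -0.14496332 -2.18559423] [-3.23635453e-01 -1.98613955e-01  1.94639131e+00 -4.47211484e-06
  1.39448601e+00 -8.21116172e-01]
```

Call:
jog_arm:
  motion: "0 0 0 0 0 0 0.01; 0 0 0 0 0 0 0.03; 0 0 0 0 0 0 0.06; 0 0 0 0 0 0 0.09; 0 0 0 0 0 0 0.11"

```text
time: 9.62
tool_pos: [0.4971, -0.0884, 0.1753]
tool_rot: [-0.0, 0.581, 0.814, 0.0]
contact_force: [0.1, 1.1, -2.8]
gripper_width: 0.128
grasp_force: 58.5
```

Run:
```python
from h import *
f=grab_frame('side')
for t in ['ball_center','dish_middle','pointer_tip']: print(t,[(np.round(d['at'],3),d['p']) for d in place_of('side',t) if d['at'][2]>.05])
s=state(); print(s['time'],s['tool_pos'],s['tool_rot'],s['contact_force'])
```

```text
ball_center [(array([ 0.5  , -0.086,  0.128]), 0.41)]
dish_middle [(array([ 0.496, -0.084,  0.128]), 0.66)]
pointer_tip [(array([ 0.424, -0.118,  0.129]), 0.97)]
9.825 [ 0.49708805 -0.08845757  0.17531547] [-6.31568138e-06  5.80263499e-01  8.14428801e-01  1.41111620e-06] [-0.57663157  0.16650254 -2.84190852]
```

Right direction, ball steady. Continuing the turn.

Call:
jog_arm:
  motion: "0 0 0 0 0 0 0.02; 0 0 0 0 0 0 0.06; 0 0 0 0 0 0 0.11; 0 0 0 0 0 0 0.16; 0 0 0 0 0 0 0.2"

```text
time: 10.45
tool_pos: [0.4971, -0.0885, 0.1753]
tool_rot: [0.0, 0.697, 0.717, 0.0]
contact_force: [-0.5, 0.2, -3.1]
gripper_width: 0.131
grasp_force: 58.5
```

Call:
jog_arm:
  motion: "0 0 0 0 0 0 0.04; 0 0 0 0 0 0 0.09; 0 0 0 0 0 0 0.14; 0 0 0 0 0 0 0.19; 0 0 0 0 0 0 0.23"

```text
time: 11.08
tool_pos: [0.4971, -0.0885, 0.1754]
tool_rot: [0.0, 0.809, 0.587, 0.0]
contact_force: [0.2, -0.3, -2.6]
gripper_width: 0.128
grasp_force: 58.5
```

Call:
jog_arm:
  motion: "0 0 0 0 0 0 0.04; 0 0 0 0 0 0 0.09; 0 0 0 0 0 0 0.14; 0 0 0 0 0 0 0.19; 0 0 0 0 0 0 0.23"

```text
time: 11.7
tool_pos: [0.4971, -0.0884, 0.1753]
tool_rot: [-0.0, 0.898, 0.44, 0.0]
contact_force: [-0.7, 0.4, -2.3]
gripper_width: 0.131
grasp_force: 58.5
```

Call:
jog_arm:
  motion: "0 0 0 0 0 0 0.04; 0 0 0 0 0 0 0.09; 0 0 0 0 0 0 0.14; 0 0 0 0 0 0 0.18; 0 0 0 0 0 0 0.2"

```text
time: 12.32
tool_pos: [0.4971, -0.0885, 0.1753]
tool_rot: [-0.0, 0.954, 0.301, -0.0]
contact_force: [0.9, -0.5, -2.2]
gripper_width: 0.128
grasp_force: 58.5
```

Run:
```python
from h import *
look(['side','wrist'])
for c in ['side','wrist','top']:
    f=grab_frame(c)
    if c=='side': cv2.imwrite('pics/s5.png',cv2.resize(f['color'][140:280,220:360,::-1],None,fx=4,fy=4))
    for t in ['ball_center','dish_middle','pointer_tip','dish','red_stud','stand']: print(c,t,[(np.round(d['at'],3),round(d['p'],2)) for d in place_of(c,t) if abs(d['at'][1]+.06)<.1 and abs(d['at'][0]-.49)<.1])
s=state(); print(s['time'],s['tool_pos'],s['tool_rot'],s['contact_force'],s['joint_pos'][5])
```

```text
side red 2780 [ 0.4456 -0.1162  0.4857]
side red 13 [ 0.5287 -0.0989  0.4152]
side red 187 [ 0.5002 -0.1216  0.3838]
side red 24 [ 0.4556 -0.0237  0.0163]
side blue 26 [ 0.5403 -0.1592  0.0175]
side bar 393 [ 0.5003 -0.1066  0.2202] rect [ 0.4987 -0.0994] [0.0808 0.0758] dir 145.3 ztop 0.2447
wrist red 64 [ 0.457  -0.0157  0.0201]
wrist red 358 [ 0.4582 -0.0294  0.1337]
wrist blue 14 [ 0.5018 -0.0864  0.1226]
wrist bar 23522 [ 0.5042 -0.0857  0.2322] rect [ 0.4981 -0.0741] [0.0744 0.109 ] dir 125.1 ztop 0.2473
side ball_center [(array([ 0.496, -0.087,  0.129]), 0.59)]
side dish_middle [(array([ 0.496, -0.085,  0.13 ]), 0.83)]
side pointer_tip [(array([ 0.454, -0.024,  0.128]), 0.68)]
side dish [(array([ 0.496, -0.087,  0.111]), 0.92), (array([ 0.496, -0.088,  0.003]), 0.31)]
side red_stud [(array([ 0.459, -0.024,  0.013]), 0.45)]
side stand [(array([ 0.498, -0.087,  0.004]), 0.57)]
wrist ball_center []
wrist dish_middle [(array([ 0.499, -0.088,  0.129]), 0.74)]
wrist pointer_tip [(array([ 0.449, -0.027,  0.134]), 0.56)]
wrist dish [(array([ 0.494, -0.087,  0.108]), 0.86)]
wrist red_stud [(array([ 0.455, -0.021,  0.014]), 0.52)]
wrist stand []
top ball_center []
top dish_middle [(array([ 0.495, -0.088,  0.128]), 0.66)]
top pointer_tip [(array([ 0.453, -0.025,  0.13 ]), 0.56)]
top dish [(array([ 0.497, -0.088,  0.111]), 0.59)]
top red_stud [(array([ 0.451, -0.025,  0.126]), 0.44)]
top stand []
13.475 [ 0.49708474 -0.08848583  0.17530073] [-1.68911602e-05  9.53358998e-01  3.01838734e-01 -4.70519033e-06] [-0.05914909 -0.02985087 -3.63532394] 0.6338801977892874
```

View pics/s5.png

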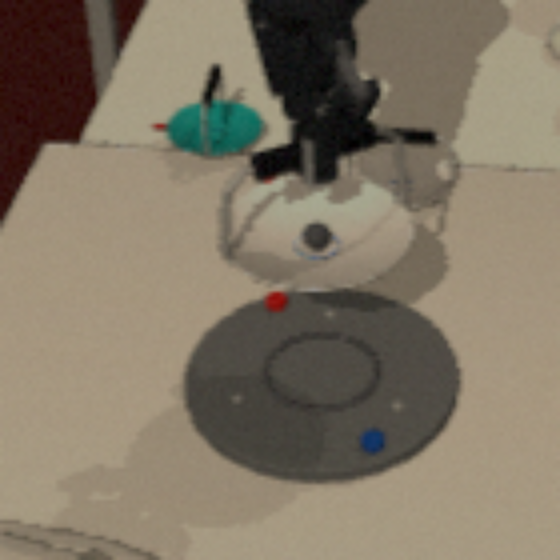

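The crop shows the dish held level over the stand, ball in the ring at (316,236), pointer behind the grip toward the red stud (276,300). About 3° remain.

Call:
jog_arm:
  motion: "0 0 0 0 0 0 0.008; 0 0 0 0 0 0 0.02; 0 0 0 0 0 0 0.03; 0 0 0 0 0 0 0.035; 0 0 0 0 0 0 0.035"

```text
time: 14.1
tool_pos: [0.4971, -0.0885, 0.1753]
tool_rot: [-0.0, 0.961, 0.277, -0.0]
contact_force: [-0.0, -0.1, -3.0]
gripper_width: 0.128
grasp_force: 58.5
```

Call:
jog_arm:
  motion: "0 0 0 0 0 0 0; 0 0 0 0 0 0 0; 0 0 0 0 0 0 0; 0 0 0 0 0 0 0; 0 0 0 0 0 0 0"

```text
time: 14.72
tool_pos: [0.4971, -0.0885, 0.1753]
tool_rot: [0.0, 0.961, 0.277, 0.0]
contact_force: [0.0, -0.4, -2.2]
gripper_width: 0.131
grasp_force: 58.5
```

Run:
```python
from h import *
for c in ['side','wrist','top']:
    f=grab_frame(c)
    for t in ['ball_center','dish_middle','pointer_tip','red_stud']: print(c,t,[(np.round(d['at'],3),round(d['p'],2)) for d in place_of(c,t) if abs(d['at'][1]+.06)<.1 and abs(d['at'][0]-.49)<.1])
s=state(); print(s['time'],s['tool_pos'],s['tool_rot'],s['grasp_force'])
```

```text
side ball_center [(array([ 0.5  , -0.087,  0.126]), 0.61)]
side dish_middle [(array([ 0.494, -0.087,  0.125]), 0.82)]
side pointer_tip [(array([ 0.456, -0.02 ,  0.126]), 0.77)]
side red_stud [(array([ 0.46 , -0.024,  0.011]), 0.4), (array([ 0.455, -0.022,  0.127]), 0.17)]
wrist ball_center []
wrist dish_middle [(array([ 0.5  , -0.088,  0.13 ]), 0.86), (array([ 0.543, -0.159,  0.011]), 0.41)]
wrist pointer_tip [(array([ 0.452, -0.024,  0.135]), 0.82)]
wrist red_stud [(array([ 0.456, -0.02 ,  0.014]), 0.4)]
top ball_center []
top dish_middle [(array([ 0.494, -0.091,  0.13 ]), 0.78)]
top pointer_tip [(array([ 0.454, -0.02 ,  0.129]), 0.77)]
top red_stud []
15.475 [ 0.49709217 -0.0884746   0.17531228] [-4.35289328e-06  9.60946548e-01  2.76734044e-01  9.71758188e-06] 58.4647536277771
```

The pointer tip at (0.454,-0.021) lies over the stud at (0.456,-0.022), dish level and still.

```bash
python3 -c "
from plant import *
print(job_done())"
```

```text
the job is handed in; nothing more can be done
None
```

I handed the job in at about 15.5 s of the 40 s, with the dish held level and still about 10 cm above the stand, its pointer measured within a few millimetres of the red stud and the ball in the middle; the judge's verdict was not returned.

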